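# Hold the soap dispenser flap on its balance point for a new lid stay

### The job

Turn both red latch knobs on the soap dispenser anticlockwise (seen from above) all the way to their stops, then take the steel bar handle and swing the blue flap up until it stands straight up on its balance point, without flinging or dropping it or letting it tip over backwards. Its stay has been removed and it would fall either way, so finish while still gripping the bar and holding the flap still and upright for me to fit the new stay. Leave the softener bottle, the cup and the loose stay where they are.

Things in the scene. Friction and masses are not known exactly. Their poses are not given: they have to be found in the camera images.
- dispenser: White soap dispenser, fixed on the counter, 170 (x) by 300 (y) mm, deck 100 mm high. Origin: at counter level on its centre line, 60 mm behind its front face. Own x points from its front (side of the bar handle) to its back (flap hinge), y to its left, z up. Place and yaw vary. A blue flap fills the middle of its top between two side decks, each with a red knob.
- flap (a joint): Flap angle (rad): 0 = shut, level; grows as the front edge lifts; 1.571 = straight up = balance point; 2.3 = stop, fallen open backwards. Blue panel 132 by 168 by 6 mm, hinged at the back along the dispenser's y, about 0.4 kg with handle. Hinge nearly free: it falls shut below the balance point, open beyond it. It cannot lift while a knob's tongue lies over its side edge.
- blue_flap: The flap with its steel bail handle: round bar 14 mm thick, 110 mm long, parallel to the hinge, on two 14 mm arms at its ends (96 mm clear between), in the panel's plane, 52 mm ahead of its front edge. Shut: 103 mm above the counter, 45 mm before the front face, nothing beneath. It can turn between the pads. Origin: on the hinge axis, turning with the flap.
- flap_hinge (a point): Middle of the flap's hinge axis, at the back of the dispenser: 85 mm along its x from the origin, 103 mm above the counter. Fixed.
- handle_mid (a point): Middle of the bar to grip, on the bar's axis, 190 mm from the hinge axis; moves on an arc of 190 mm about flap_hinge as the flap swings (straight up it is 293 mm above the counter).
- knob_left (a joint): Turn of the left (dispenser's +y) knob (rad): starts at 0 to 0.3, grows anticlockwise seen from above, end stop 1.4. At 0 its wing and tongue lie along the dispenser's y, tongue over the flap's side edge; at the stop nearly along x, flap free. Friction about 0.05 N m; stays where it is left.
- knob_right (a joint): The same for the right (-y) knob; it also turns anticlockwise seen from above.
- knob_left_grip (a point): Point to grip on the left knob, on its vertical axis, 137 mm above the counter; 10 mm along x, 115 mm along y from the dispenser's origin. The red wing is an upright bar 12 mm thick, 46 mm long, 30 mm tall, top 150 mm above the counter. The steel tongue under it is 5 mm thick, its top 112 mm above the counter, and reaches 38 mm from the axis.
- knob_right_grip (a point): The same on the right knob, at 10 mm along x and -115 mm along y.
- softener: White softener bottle with blue cap, 68 mm in diameter, 190 mm tall, loose; origin under its centre. Leave alone.
- scoop_cup: Orange measuring cup, 70 mm in diameter, 70 mm tall, loose; origin under its centre. Leave alone.
- lid_stay: Loose new lid stay: flat steel link 156 mm long, 26 mm wide, 8 mm thick, lying flat; origin under its centre, x along it. Leave alone.

How it is judged:
By the outcome, as a careful person would: the job done as asked, in the order asked, and still so for the second after the job is handed in, while the arm keeps its last pose, push and grip.
It also fails if it takes over 59 s, if anything falls off the work surface, if the arm or the gripper's body presses on something with over 40 N, if the wrist force passes 120 N, or if a joint passes its speed limit or range.

### The arm

A 6-joint arm with a two-finger parallel gripper is mounted at the origin on the work surface. World frame = base frame: x ahead of the robot, y to its left, z up, the work surface at z = 0. Lengths are in m, angles in rad, forces in N, time in s.
With the tool pointing down it reaches from about 0.35 to 0.875 m from the base axis. Payload 4.2 kg.
Tool frame: the origin (TCP) lies between the finger pads, 19 mm behind the fingertips; this is the grasp point; z points along the fingers, y is the line along which they close (so a half turn about z gives the same grasp; the last joint's range is limited). The gripper opens to 87 mm and grips with 3 to 60 N. Pads are 19 mm wide; open, the fingers measure 117 mm over their backs; the gripper's body (75 mm by 190 mm) begins 51 mm behind the grasp point.
Start: joints at [1.405, 0.385, 0.008, 0, -1.194, -0.259], TCP at [0.258, 0.569, 0.241] pointing down, gripper open.
Joint ranges: [-3.14, 3.14], [-1.21, 2.06], [-1.07, 1.41], [-3.16, 2.05], [-2.99, -0.16], [-3.1, 3.1]. Speed limits (rad/s): [2.79, 2.79, 3.14, 3.14, 3.14, 3.14].

### API

Orientations are given as a unit quaternion [x, y, z, w].
In Python, from bench import readout, snapshot, env gives the robot as it stands.
- The arm moves only by the shell command python3 -m handwheel 'ROWS'. ROWS is JSON, a list of rows, each a list of 3 entries, a list of its own where there are three numbers: the finger opening in mm, from 0 to 87, then the shift along the tool's x, y, z in units of 30 mm (1.0 is 30 mm), then the turn about the tool's z in units of 5 degrees (1.0 is 5 degrees). A call has exactly 8 rows; each row shifts and turns the commanded pose from where the row before left it, along the tool's axes as they then stand; what a row does not reach is not made up. A row lasts 1/8 s, in which the tool goes at most 62.5 mm and 10.7 degrees, less where a joint would pass 70% of its speed; a pose out of reach is approached as far as the arm can. A call is refused whole if a number of a shift passes 1 or a number of a turn 1, either way. A call with a gripper value outside its range is refused whole. The fingers move at their own pace and stop on an object; the grip force is fixed at half the most. Time passes only in rows, so rows that do not move let the fingers close, or fill a call up. It gives the time, the measured TCP pose, the force, the opening and the grip force at its end, in the units of the state.
- readout.read_state(): the state, without advancing time (a new reading comes with each control period).
- snapshot(name): name is "scene" or "top" or "wrist"; returns a dict with "pixels" (400x640x3 uint8, red, green, blue), "mtx" (3x3 intrinsics, pixels), "R" (3x3) and "t" (3): a world point X has camera coordinates R X + t; the wrist camera has in their place "hand_eye" (4x4, takes a point from camera to tool coordinates, whose origin is the TCP and whose axes are the flange's). Camera axes: x right, y down, z forward; pixel columns grow to the right and rows downward; lengths in m; the calibration is good to about 2 mm. The wrist camera is an equidistant fisheye: a pixel r from the principal point sees the ray r / f radians off the axis. A picture is of the moment at which its call begins: read the wrist's pose just before it. There is no depth.
- env.finish_job(): hands the job in; it is judged then, once.
The state is a dict: "time_s": time; "qpos": joint angles; "dq": joint speeds; "joint_torque": joint torques, N m; "position": TCP position; "eef_rot": TCP orientation; "contact_force": force on the tool from outside, world axes, zero at the start; "moment": the same for the moment, N m; "width": finger opening in m; "gripper_force": force on a finger pad.
Only numpy, scipy, OpenCV 4.12 (cv2) and the standard library are available. Lean on these libraries where they do the work, as an engineer would, in place of code of your own. Each camera call takes 0.05 s, during which the arm holds its last target. There are 200 camera calls.

## Working session

There is one attempt and no reset: what is moved stays moved. The work goes in short steps, Python scripts to look and compute and a shell command to move; the robot and the scene stay as the last step left them, time stands still between calls to the robot, and variables do not carry over. Pictures are saved under pics/ and viewed, at most 10 in all, crops included, and the job is handed in when it is done.

```bash
ls; mkdir -p pics; python3 - <<'E'
from bench import readout, snapshot, env
import cv2,numpy as np
s=readout.read_state();print({k:np.round(v,3).tolist() for k,v in s.items()})
for n in ("scene","top"):
    d=snapshot(n);cv2.imwrite(f"pics/{n}0.png",d["pixels"][:,:,::-1]);np.savez(f"pics/{n}0.npz",**d)
    print(n,np.round(d["mtx"],1).tolist(),np.round(d["R"],3).tolist(),np.round(d["t"],3).tolist())
E
```

```text
pics
{'time_s': 0.0, 'qpos': [1.405, 0.386, 0.007, -0.0, -1.194, -0.259], 'dq': [0.002, -0.0, -0.0, -0.001, 0.001, -0.001], 'joint_torque': [-0.0, -39.067, 18.741, 4.22, 0.011, -0.0], 'position': [0.257, 0.569, 0.24], 'eef_rot': [0.978, -0.211, -0.0, 0.001], 'contact_force': [-0.144, 0.371, -0.476], 'moment': [0.004, 0.019, 0.008], 'gripper_force': 0.0, 'width': 0.087}
scene [[501.7, 0.0, 307.9], [0.0, 501.7, 202.7], [0.0, 0.0, 1.0]] [[-0.574, 0.819, -0.006], [0.508, 0.35, -0.787], [-0.643, -0.455, -0.616]] [0.33, -0.239, 1.524]
top [[432.4, 0.0, 314.1], [0.0, 432.4, 202.8], [0.0, 0.0, 1.0]] [[-0.006, -1.0, -0.027], [-0.981, 0.011, -0.195], [0.195, 0.025, -0.981]] [0.052, 0.635, 1.051]
```

View pics/top0.png

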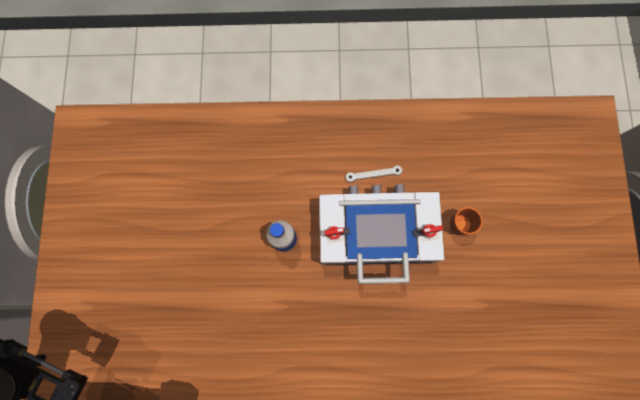

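View pics/scene0.png

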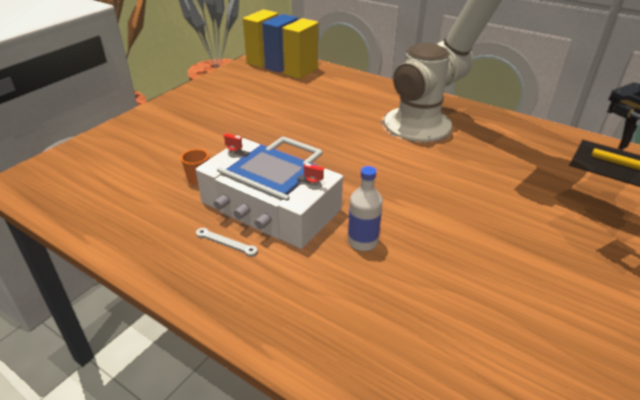

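Top view: the dispenser's front faces the robot, with the bar at about (383,281). The knobs are near (333,232) left and (430,231) right. Bottle at (281,236), cup at (467,221), stay at (374,173).

```bash
cat > h.py <<'E'
import numpy as np,cv2
from scipy.spatial.transform import Rotation as Ro
def load(n): return dict(np.load(f"pics/{n}.npz"))
def ray(d,u):
    r=d["R"].T@np.linalg.inv(d["mtx"])@np.array([u[0],u[1],1.]); return -d["R"].T@d["t"],r
def plane(d,u,z):
    o,r=ray(d,u); return o+r*(z-o[2])/r[2]
def tri(ds,us):
    A=0;b=0
    for d,u in zip(ds,us):
        o,r=ray(d,u); r=r/np.linalg.norm(r);P=np.eye(3)-np.outer(r,r);A=A+P;b=b+P@o
    return np.linalg.solve(A,b)
def proj(d,X):
    c=d["R"]@X+d["t"];p=d["mtx"]@c;return p[:2]/p[2]
def blobs(m,amin=20):
    n,l,s,c=cv2.connectedComponentsWithStats(m.astype(np.uint8));
    return [(s[i,4],c[i],s[i,:4],l==i) for i in range(1,n) if s[i,4]>=amin]
def red(d):
    h=cv2.cvtColor(d["pixels"],cv2.COLOR_RGB2HSV);return ((h[...,0]<5)|(h[...,0]>172))&(h[...,1]>170)&(h[...,2]>90)
E
python3 - <<'E'
from h import *
T=load("top0");S=load("scene0")
for n,d in(("T",T),("S",S)):
    for a,c,s,m in blobs(red(d)): 
        print(n,a,c.round(1),s,plane(d,c,.137).round(3))
h=cv2.cvtColor(T["pixels"],cv2.COLOR_RGB2HSV)
w=(h[...,1]<45)&(h[...,2]>150);w[:185]=0;w[270:]=0;w[:,:310]=0;w[:,455:]=0
pts=np.argwhere(w)[:,::-1]
print("white cols/rows",pts.min(0),pts.max(0))
X=np.array([plane(T,p,.1)[:2] for p in pts]);r=cv2.minAreaRect((X*1000).astype(np.float32));print("deck rect",r,cv2.boxPoints(r).round())
b=(h[...,0]>100)&(h[...,0]<125)&(h[...,1]>120)&(h[...,2]>60);b[:190]=0;b[:,:320]=0
pts=np.argwhere(b)[:,::-1];X=np.array([plane(T,p,.103)[:2] for p in pts]);r=cv2.minAreaRect((X*1000).astype(np.float32));print("flap rect",r,cv2.boxPoints(r).round())
for u in((360,281),(383,281),(408,281),(281,236),(467,221)):print(u,plane(T,u,.103).round(3))
crop=T["pixels"][170:300,240:490,::-1];cv2.imwrite("pics/crop0.png",cv2.resize(crop,None,fx=3.2,fy=3.2,interpolation=2))
E
```

```text
T 94 [432.9 229.6] [423 225  20  12] [ 0.554 -0.236  0.137]
T 100 [332.1 232.3] [325 227  15  12] [0.549 0.002 0.137]
S 148 [232.  141.4] [225 134  15  16] [ 0.557 -0.231  0.137]
S 150 [314.6 172.3] [305 166  18  16] [0.552 0.002 0.137]
white cols/rows [319 185] [443 269]
deck rect ((568.1318969726562, -116.74440002441406), (300.1158142089844, 207.91290283203125), 89.57894134521484) [[ 463. -266.]
 [ 671. -268.]
 [ 673.   33.]
 [ 465.   34.]]
flap rect ((556.6541137695312, -117.32389068603516), (168.92477416992188, 127.9178695678711), 89.53681945800781) [[ 492. -201.]
 [ 620. -202.]
 [ 621.  -33.]
 [ 493.  -32.]]
(360, 281) [ 0.436 -0.064  0.103]
(383, 281) [ 0.436 -0.118  0.103]
(408, 281) [ 0.435 -0.178  0.103]
(281, 236) [0.546 0.127 0.103]
(467, 221) [ 0.578 -0.328  0.103]
```

View pics/crop0.png

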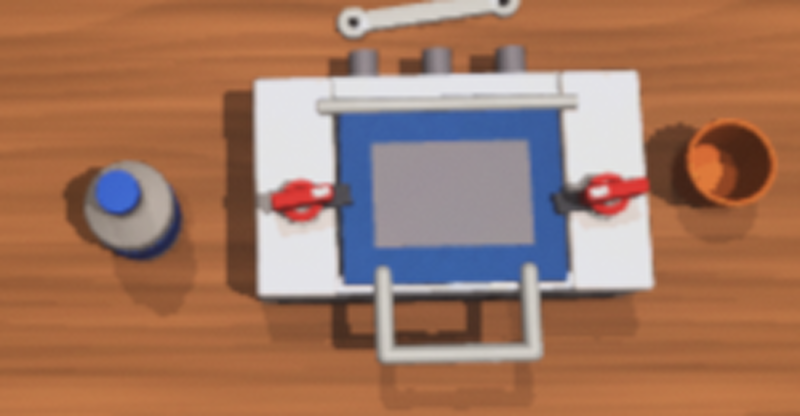

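```bash
cat >> h.py <<'E'
def go(target,yaw=None):
    from bench import readout
    s=readout.read_state();R=Ro.from_quat(s["eef_rot"]);d=np.array(target)-s["position"]
    y=np.degrees(np.arctan2(*R.as_matrix()[[1,0],0]))
    print("t",round(s["time_s"],2),"pos",np.round(s["position"],4),"yaw",round(y,1),"shift units",(R.inv().apply(d)/.03).round(2),"turn units",None if yaw is None else round(-(yaw-y)/5,2))
E
r='[87,[1,0.8,0],0]'
python3 -m handwheel '[[87,[1,0.8,0],0],[87,[1,0.8,0],0],[87,[1,0.8,0],0],[87,[1,0.8,0],0],[87,[1,0.8,0],0],[87,[1,0.8,0],0],[87,[1,0.8,0],0],[87,[1,0.8,0],0]]'
python3 -m handwheel '[[87,[1,0.8,0],0],[87,[1,0.8,0],0],[87,[1,0.8,0],0],[87,[1,0.8,0],0],[87,[1,0.8,0],0],[87,[1,0.8,0],0],[87,[0.8,0.8,0],0],[87,[0,0,0],0]]'
python3 -m handwheel '[[87,[0,0,0],1],[87,[0,0,0],1],[87,[0,0,0],1],[87,[0,0,0],1],[87,[0,0,0],1],[87,[0,0,0],1],[87,[0,0,0],1],[87,[0,0,0],1]]'
python3 - <<'E'
from h import *
go([.552,-.001,.145],-78.5)
from bench import snapshot,readout
s=readout.read_state();d=snapshot("wrist");np.savez("pics/w1.npz",**d,pos=s["position"],q=s["eef_rot"]);cv2.imwrite("pics/w1.png",d["pixels"][:,:,::-1]);print(d["mtx"],d["hand_eye"],np.round(s["qpos"],2))
E
```

```text
time_s: 1.1
position: [0.3973, 0.2942, 0.2409]
eef_rot: [0.978, -0.211, -0.0, 0.0]
contact_force: [0.3, -0.2, -0.8]
width: 0.0868
gripper_force: 0.0
time_s: 2.1
position: [0.5138, 0.0568, 0.2406]
eef_rot: [0.977, -0.213, -0.001, 0.0]
contact_force: [0.1, -0.0, -0.4]
width: 0.0873
gripper_force: 0.0
time_s: 3.1
position: [0.5132, 0.0594, 0.241]
eef_rot: [0.846, -0.533, -0.0, 0.0]
contact_force: [0.3, 0.4, -0.8]
width: 0.0869
gripper_force: 0.0
t 3.1 pos [0.5132 0.0594 0.241 ] yaw -64.4 shift units [ 2.37 -0.3   3.2 ] turn units 2.81
[[309.70691629   0.         317.58426833]
 [  0.         309.70691629 203.48007204]
 [  0.           0.           1.        ]] [[-1.54767322e-04 -9.52186929e-01 -3.05516004e-01  8.46553889e-02]
 [ 9.99999930e-01 -2.51643012e-04  2.77706812e-04  1.88779295e-04]
 [-3.41309764e-04 -3.05515940e-01  9.52186901e-01 -1.43459079e-01]
 [ 0.00000000e+00  0.00000000e+00  0.00000000e+00  1.00000000e+00]] [ 0.43  0.2  -0.25 -0.   -1.12  0.02]
```

View pics/w1.png

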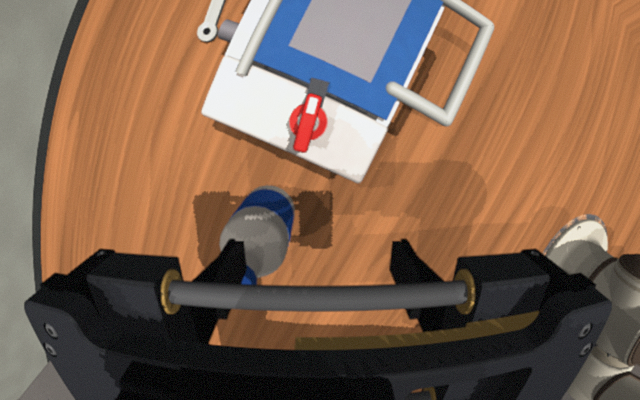

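Wrist view: the left knob's hub is at about (308,122), with the wing running from (303,150) to (317,95) and its tongue toward the flap. The bottle stands below the fingers' level.

```bash
cat >> h.py <<'E'
def wray(d,u):
    K=d["mtx"];p=(np.array(u)-K[:2,2])/K[0,0];r=np.hypot(*p);v=np.array([*(p/r*np.sin(r)),np.cos(r)])
    H=d["hand_eye"];R=Ro.from_quat(d["q"]).as_matrix();return R@H[:3,3]+d["pos"],R@H[:3,:3]@v
def wplane(d,u,z):
    o,r=wray(d,u);return o+r*(z-o[2])/r[2]
E
python3 - <<'E'
from h import *
d=load("w1")
for a,c,s,m in blobs(red(d),60):
    print(a,c.round(1),s)
    P=np.argwhere(m)[:,::-1]
    X=np.array([wplane(d,p,.15)[:2] for p in P])*1000
    r=cv2.minAreaRect(X.astype(np.float32));print(r,cv2.boxPoints(r).round())
for u,z in(((308,122),.12),((303,148),.15),((316,96),.15),((446,115),.103),((392,88),.103),((490,35),.103)):print(u,wplane(d,u,z).round(3))
go([.552,-.001,.2],-78.5)
E
```

```text
1015 [306.5 124.9] [290  94  36  58]
((551.6587524414062, -3.2205047607421875), (42.521873474121094, 26.56240463256836), 75.41078186035156) [[533. -20.]
 [559. -27.]
 [570.  14.]
 [544.  21.]]
(308, 122) [ 0.551 -0.002  0.12 ]
(303, 148) [0.546 0.016 0.15 ]
(316, 96) [ 0.554 -0.024  0.15 ]
(446, 115) [ 0.438 -0.068  0.103]
(392, 88) [ 0.497 -0.064  0.103]
(490, 35) [ 0.432 -0.167  0.103]
t 3.15 pos [0.5132 0.0593 0.241 ] yaw -64.6 shift units [ 2.37 -0.31  1.37] turn units 2.79
```

```bash
python3 -m handwheel '[[87,[0.79,-0.1,0],0],[87,[0.79,-0.1,0],0],[87,[0.79,-0.1,0],0],[87,[0,0,0],0.93],[87,[0,0,0],0.93],[87,[0,0,0],0.93],[87,[0,0,0.5],0],[87,[0,0,0.5],0]]'
python3 -c "
from h import *
go([.5515,-.0015,.145],-78.5)"
```

```text
time_s: 4.15
position: [0.552, -0.0013, 0.2097]
eef_rot: [0.776, -0.631, -0.001, 0.0]
contact_force: [-0.4, -0.7, 0.6]
width: 0.087
gripper_force: 0.0
t 4.15 pos [ 0.552  -0.0013  0.2097] yaw -78.2 shift units [0.   0.02 2.16] turn units 0.06
```

```bash
python3 -m handwheel '[[87,[0,0,0.6],0],[87,[0,0,0.6],0],[87,[0,0,0.6],0],[87,[0,0,0.37],0],[0,[0,0,0],0],[0,[0,0,0],0],[0,[0,0,0],0],[0,[0,0,0],0]]'
python3 -c "
from h import *
go([.5515,-.0015,.145],-10)"
```

```text
time_s: 5.15
position: [0.5529, -0.0017, 0.1467]
eef_rot: [0.776, -0.631, 0.0, -0.0]
contact_force: [1.4, -0.3, -0.5]
width: 0.0549
gripper_force: 0.0
t 5.15 pos [ 0.5529 -0.0017  0.1467] yaw -78.3 shift units [-0.01  0.04  0.06] turn units -13.66
```

```bash
python3 -m handwheel '[[0,[0,0,0],0],[0,[0,0,0],0],[0,[0,0,0],0],[0,[0,0,0],0],[0,[0,0,0],0],[0,[0,0,0],0],[0,[0,0,0],0],[0,[0,0,0],-0.4]]'
python3 -c "
from h import *
go([.5515,-.0015,.145],-10)"
```

```text
time_s: 6.15
position: [0.5519, -0.0019, 0.1461]
eef_rot: [0.787, -0.617, -0.001, 0.001]
contact_force: [-4.5, -0.2, 3.3]
width: 0.012
gripper_force: 30.0
t 6.15 pos [ 0.5519 -0.0019  0.1461] yaw -76.2 shift units [-0.02  0.01  0.04] turn units -13.24
```

```bash
python3 -m handwheel '[[0,[0,0,0],-0.9],[0,[0,0,0],-0.9],[0,[0,0,0],-0.9],[0,[0,0,0],-0.9],[0,[0,0,0],-0.9],[0,[0,0,0],-0.9],[0,[0,0,0],-0.9],[0,[0,0,0],-0.9]]'
python3 -m handwheel '[[0,[0,0,0],-0.9],[0,[0,0,0],-0.9],[0,[0,0,0],-0.9],[0,[0,0,0],-0.9],[0,[0,0,0],-0.9],[0,[0,0,0],-0.9],[0,[0,0,0],0],[0,[0,0,0],0]]'
python3 -c "
from h import *
from bench import readout
go([.5515,-.0015,.145],-10.3);print(readout.read_state()['moment'])"
```

```text
time_s: 7.15
position: [0.5515, -0.0022, 0.1461]
eef_rot: [0.939, -0.343, -0.001, 0.001]
contact_force: [-6.6, -0.5, 3.8]
width: 0.0114
gripper_force: 30.0
time_s: 8.15
position: [0.5514, -0.0025, 0.1461]
eef_rot: [0.993, -0.115, -0.001, 0.001]
contact_force: [-5.5, -1.7, 4.0]
width: 0.0119
gripper_force: 30.0
t 8.15 pos [ 0.5514 -0.0025  0.1461] yaw -13.2 shift units [-0.01 -0.03  0.04] turn units -0.58
[-0.54127731  1.54054462  0.09187842]
```

```bash
python3 -m handwheel '[[0,[0,0,0],-0.5],[0,[0,0,0],-0.5],[0,[0,0,0],-0.5],[0,[0,0,0],-0.3],[0,[0,0,0],0],[0,[0,0,0],0],[0,[0,0,0],0],[0,[0,0,0],0]]'
python3 -c "
from h import *
from bench import readout
go([.5515,-.0015,.145],-10.3);print(readout.read_state()['moment'])"
```

```text
time_s: 9.15
position: [0.5514, -0.0025, 0.1461]
eef_rot: [0.999, -0.038, -0.001, 0.0]
contact_force: [-4.7, -2.8, 5.0]
width: 0.0126
gripper_force: 30.0
t 9.15 pos [ 0.5514 -0.0025  0.1461] yaw -4.4 shift units [ 0.   -0.03  0.04] turn units 1.18
[-0.6625772   1.53318993 -0.69055366]
```

```bash
python3 -m handwheel '[[87,[0,0,0],0],[87,[0,0,0],0],[87,[0,0,0],0],[87,[0,0,0],0],[87,[0,0,-0.8],0],[87,[0,0,-0.8],0],[87,[0,0,-0.8],0],[87,[0,0,0],0]]'
python3 - <<'E'
from h import *
from bench import snapshot,readout
go([.552,-.2325,.21],-78)
s=readout.read_state();d=snapshot("wrist");np.savez("pics/w2.npz",**d,pos=s["position"],q=s["eef_rot"])
T=snapshot("top");np.savez("pics/top2.npz",**T)
for a,c,s,m in blobs(red(d),60):
    P=np.argwhere(m)[:,::-1]
    X=np.array([wplane(d,p,.15)[:2] for p in P])*1000
    print(a,c.round(1),s,cv2.minAreaRect(X.astype(np.float32)))
a=cv2.resize(T["pixels"][170:300,240:490,::-1],(640,333),interpolation=2)
cv2.imwrite("pics/c2.png",cv2.resize(np.vstack([a,d["pixels"][:,:,::-1]]),None,fx=.8,fy=.8))
E
```

```text
time_s: 10.15
position: [0.5539, -0.0014, 0.2202]
eef_rot: [0.999, -0.037, 0.003, -0.001]
contact_force: [-0.1, 0.2, 0.0]
width: 0.083
gripper_force: 0.0
t 10.15 pos [ 0.5539 -0.0014  0.2202] yaw -4.3 shift units [0.51 7.69 0.33] turn units 14.75Traceback (most recent call last):
  File "<stdin>", line 8, in <module>
  File "h.py", line 29, in wplane
    o,r=wray(d,u);return o+r*(z-o[2])/r[2]
        ~~~~^^^^^
  File "h.py", line 27, in wray
    H=d["hand_eye"];R=Ro.from_quat(d["q"]).as_matrix();return R@H[:3,3]+d["pos"],R@H[:3,:3]@v
                                   ~^^^^^
KeyError: 'q'
```

```bash
python3 -m handwheel '[[87,[0.06,0.96,0],0],[87,[0.06,0.96,0],0],[87,[0.06,0.96,0],0],[87,[0.06,0.96,0],0],[87,[0.06,0.96,0],0],[87,[0.06,0.96,0],0],[87,[0.06,0.96,0],0],[87,[0.06,0.96,0],0]]'
python3 -m handwheel '[[87,[0,0,0],1],[87,[0,0,0],1],[87,[0,0,0],1],[87,[0,0,0],1],[87,[0,0,0],1],[87,[0,0,0],1],[87,[0,0,0],1],[87,[0,0,0],1]]'
python3 - <<'E'
from h import *
from bench import snapshot,readout
go([.552,-.2325,.21],-78)
s=readout.read_state();d=snapshot("wrist");d.update(pos=s["position"],q=s["eef_rot"]);np.savez("pics/w2.npz",**d)
for a,c,s,m in blobs(red(d),60):
    P=np.argwhere(m)[:,::-1]
    X=np.array([wplane(d,p,.15)[:2] for p in P])*1000
    print(a,c.round(1),s,cv2.minAreaRect(X.astype(np.float32)))
T=load("top2")
a=cv2.resize(T["pixels"][170:300,240:490,::-1],(640,333),interpolation=2)
cv2.imwrite("pics/c2.png",cv2.resize(np.vstack([a,d["pixels"][:,:,::-1]]),None,fx=.8,fy=.8))
E
```

```text
time_s: 11.25
position: [0.5491, -0.2333, 0.2164]
eef_rot: [0.999, -0.037, -0.001, -0.0]
contact_force: [-0.8, 0.0, 0.6]
width: 0.0867
gripper_force: 0.0
time_s: 12.25
position: [0.5491, -0.2324, 0.2163]
eef_rot: [0.926, -0.378, -0.002, 0.0]
contact_force: [0.1, -0.5, -0.1]
width: 0.0871
gripper_force: 0.0
t 12.25 pos [ 0.5491 -0.2324  0.2163] yaw -44.5 shift units [ 0.07 -0.06  0.21] turn units 6.71
1170 [314.3 208.5] [291 186  45  58] ((559.3679809570312, -235.24359130859375), (26.456493377685547, 47.46641540527344), 20.946510314941406)
```

View pics/c2.png

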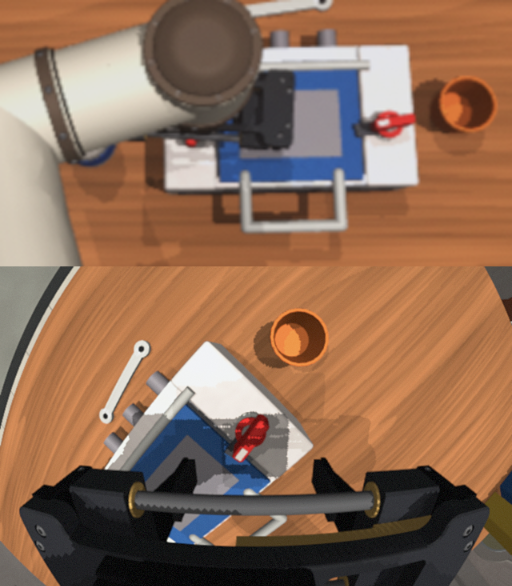

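The right wing runs between about (332,190) and (295,239) in the wrist picture. The left knob is out of sight under the arm.

```bash
python3 - <<'E'
from h import *
d=load("w2")
for u,z in(((331,191),.15),((297,237),.15),((314,214),.12)):print(u,wplane(d,u,z).round(4))
m=red(d)
P=np.argwhere(m)[:,::-1];P=P[(P[:,0]>280)&(P[:,0]<345)&(P[:,1]>180)&(P[:,1]<250)]
X=np.array([wplane(d,p,.15)[:2] for p in P])*1000;c=X.mean(0);w,v=np.linalg.eigh(np.cov((X-c).T));print(c,np.degrees(np.arctan2(v[1,1],v[0,1])))
cv2.imwrite("pics/c3.png",cv2.resize(d["pixels"][170:260,260:370,::-1],None,fx=5,fy=5,interpolation=2))
E
```

```text
(331, 191) [ 0.561  -0.2578  0.15  ]
(297, 237) [ 0.5531 -0.2154  0.15  ]
(314, 214) [ 0.5496 -0.2293  0.12  ]
[ 559.94077022 -240.14520017] 106.77751810399207
```

View pics/c3.png

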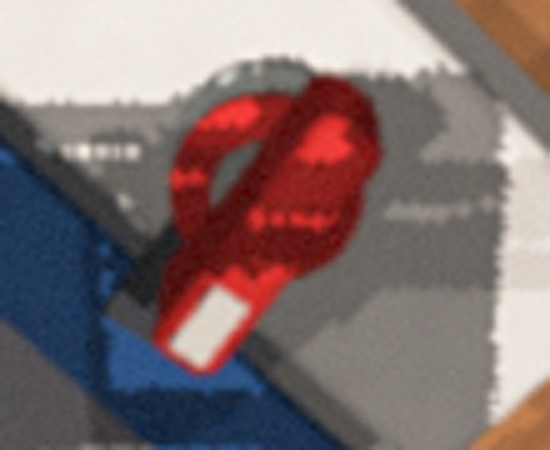

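The right hub centre is about (313,208) and the wing centre (313,215). That puts the knob at about (0.5545, -0.2335) with the wing about 12° off y.

```bash
python3 -m handwheel '[[87,[0,0,0],0.95],[87,[0,0,0],0.95],[87,[0,0,0],0.95],[87,[0,0,0],0.95],[87,[0,0,0],0.95],[87,[0,0,0],0.95],[87,[0,0,0],0.95],[87,[0,0,0],0]]'
python3 -c "
from h import *
go([.5545,-.2335,.145],-78)"
```

```text
time_s: 13.3
position: [0.5493, -0.2324, 0.2169]
eef_rot: [0.78, -0.625, -0.001, 0.0]
contact_force: [-0.8, -0.1, 0.2]
width: 0.0871
gripper_force: 0.0
t 13.3 pos [ 0.5493 -0.2324  0.2169] yaw -77.4 shift units [ 0.07 -0.17  2.4 ] turn units 0.11
```

```bash
python3 -m handwheel '[[87,[0.07,-0.17,0.6],0],[87,[0,0,0.6],0],[87,[0,0,0.6],0],[87,[0,0,0.57],0],[0,[0,0,0],0],[0,[0,0,0],0],[0,[0,0,0],0],[0,[0,0,0],0]]'
python3 -m handwheel '[[0,[0,0,0],0],[0,[0,0,0],0],[0,[0,0,0],0],[0,[0,0,0],0],[0,[0,0,0],0],[0,[0,0,0],0],[0,[0,0,0],0],[0,[0,0,0],0]]'
python3 -c "
from h import *
from bench import readout
go([.5515,-.2335,.145],-10.3);print(readout.read_state()['moment'])"
```

```text
time_s: 14.3
position: [0.5555, -0.2336, 0.1477]
eef_rot: [0.78, -0.626, 0.001, -0.0]
contact_force: [-0.3, -0.4, -0.8]
width: 0.0546
gripper_force: 0.0
time_s: 15.3
position: [0.5548, -0.2336, 0.147]
eef_rot: [0.78, -0.626, -0.0, 0.0]
contact_force: [-2.5, -0.8, 1.7]
width: 0.0122
gripper_force: 30.0
t 15.3 pos [ 0.5548 -0.2336  0.147 ] yaw -77.5 shift units [-0.03  0.11  0.07] turn units -13.45
[-0.18219729  0.5766062  -0.02190234]
```

```bash
python3 -m handwheel '[[0,[0,0,0],-0.9],[0,[0,0,0],-0.9],[0,[0,0,0],-0.9],[0,[0,0,0],-0.9],[0,[0,0,0],-0.9],[0,[0,0,0],-0.9],[0,[0,0,0],-0.9],[0,[0,0,0],-0.9]]'
python3 -m handwheel '[[0,[0,0,0],-0.9],[0,[0,0,0],-0.9],[0,[0,0,0],-0.9],[0,[0,0,0],-0.9],[0,[0,0,0],-0.9],[0,[0,0,0],-0.9],[0,[0,0,0],-0.5],[0,[0,0,0],0]]'
python3 -c "
from h import *
from bench import readout
go([.5515,-.2335,.145],-10.3);print(readout.read_state()['moment'])"
python3 -m handwheel '[[0,[0,0,0],-0.5],[0,[0,0,0],-0.5],[0,[0,0,0],-0.4],[0,[0,0,0],0],[0,[0,0,0],0],[0,[0,0,0],0],[0,[0,0,0],0],[0,[0,0,0],0]]'
python3 -c "
from h import *
from bench import readout
go([.5515,-.2335,.145],-10.3);print(readout.read_state()['moment'])"
```

```text
time_s: 16.3
position: [0.5553, -0.2334, 0.1471]
eef_rot: [0.935, -0.353, 0.0, -0.0]
contact_force: [-0.9, 0.1, 0.1]
width: 0.0117
gripper_force: 30.0
time_s: 17.3
position: [0.5555, -0.233, 0.147]
eef_rot: [0.994, -0.105, 0.0, -0.0]
contact_force: [-0.6, 2.1, 2.3]
width: 0.0114
gripper_force: 30.0
t 17.3 pos [ 0.5555 -0.233   0.147 ] yaw -12.1 shift units [-0.13  0.04  0.07] turn units -0.35
[ 0.63649228  0.21429351 -0.0470213 ]
time_s: 18.3
position: [0.5555, -0.2331, 0.1471]
eef_rot: [0.999, -0.044, 0.0, -0.0]
contact_force: [0.5, 4.9, 1.7]
width: 0.0123
gripper_force: 30.0
t 18.3 pos [ 0.5555 -0.2331  0.1471] yaw -5.1 shift units [-0.13  0.03  0.07] turn units 1.05
[ 1.61068952 -0.12477948 -0.54506513]
```

```bash
python3 -m handwheel '[[36,[0,0,0],0],[36,[0,0,0],0],[36,[0,0,0],0],[36,[0,0,-0.7],0],[36,[0,0,-0.8],0],[36,[0,0,-0.8],0],[36,[-0.4,-0.35,0],0],[36,[-0.85,-0.7,0],0]]'
python3 -m handwheel '[[36,[-0.85,-0.7,0],0],[36,[-0.85,-0.7,0],0],[36,[-0.85,-0.7,0],0],[36,[-0.4,-0.3,0],0],[36,[0,0,0],1],[36,[0,0,0],1],[36,[0,0,0],1],[36,[0,0,0],1]]'
python3 -m handwheel '[[36,[0,0,0],1],[36,[0,0,0],1],[36,[0,0,0],1],[36,[0,0,0],1],[36,[0,0,0],1],[36,[0,0,0],1],[36,[0,0,0],1],[36,[0,0,0],1]]'
python3 - <<'E'
from h import *
from bench import snapshot,readout
go([.437,-.1175,.105],-89.5)
s=readout.read_state();d=snapshot("wrist");d.update(pos=s["position"],q=s["eef_rot"]);np.savez("pics/w3.npz",**d)
T=snapshot("top");np.savez("pics/top3.npz",**T);S=snapshot("scene");np.savez("pics/scene3.npz",**S)
cv2.imwrite("pics/c4.png",np.vstack([d["pixels"][:,:,::-1],np.hstack([cv2.resize(T["pixels"][170:300,240:490,::-1],(385,200)),cv2.resize(S["pixels"][110:240,170:336,::-1],(255,200))])]))
E
```

```text
time_s: 19.3
position: [0.5195, -0.1985, 0.2148]
eef_rot: [0.999, -0.045, -0.001, -0.0]
contact_force: [-0.6, 0.4, -0.2]
width: 0.0357
gripper_force: 0.0
time_s: 20.3
position: [0.4385, -0.1194, 0.2155]
eef_rot: [0.976, -0.218, -0.0, 0.0]
contact_force: [-0.0, 1.3, 0.2]
width: 0.0359
gripper_force: 0.0
time_s: 21.3
position: [0.4385, -0.1195, 0.2154]
eef_rot: [0.842, -0.539, -0.0, 0.0]
contact_force: [0.5, 0.7, -0.1]
width: 0.0356
gripper_force: 0.0
t 21.3 pos [ 0.4385 -0.1195  0.2154] yaw -65.2 shift units [-0.08  0.01  3.68] turn units 4.86
```

View pics/c4.png

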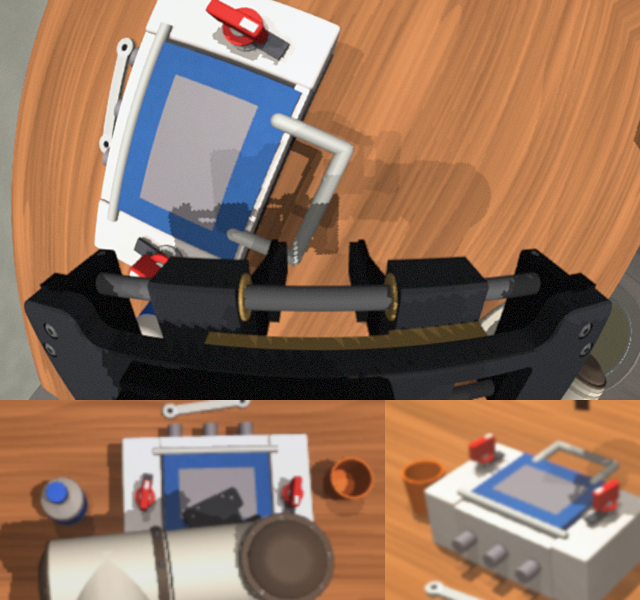

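Wrist view: both wings now lie nearly along x. The bar runs from (347,152) to (293,255), and the hinge rod from (160,30) to (113,218).

```bash
python3 - <<'E'
from h import *
d=load("w3")
for u,z in(((346,153),.103),((319,205),.103),((296,250),.103),((160,32),.106),((137,115),.106),((113,215),.106)):print(u,wplane(d,u,z).round(4))
T=load("top0")
h=cv2.cvtColor(T["pixels"],cv2.COLOR_RGB2HSV)
# bar row profile & hinge rod in first top view
for c in(370,383,396):print(c,h[272:290,c,1],h[194:210,c,1])
for u in((383,281),(383,281.5),(380,202)):print(u,plane(T,u,.103).round(4))
E
```

```text
(346, 153) [ 0.4362 -0.172   0.103 ]
(319, 205) [ 0.4375 -0.1212  0.103 ]
(296, 250) [ 0.4384 -0.0727  0.103 ]
(160, 32) [ 0.6304 -0.2079  0.106 ]
(137, 115) [ 0.6232 -0.1307  0.106 ]
(113, 215) [ 0.6244 -0.0239  0.106 ]
370 [153 148 137 138 138  87  25  13  12  13  19  78 142 156 157 156 156 156] [  4   4   4   4   4   4   3  13  12  11  38 129 160 161 162 162]
383 [152 149 139 143 129  61  21  14  13  14  23  98 149 155 155 156 156 156] [  4   4   5   5   4   7   5  14  12   9  61 145 159 163 163 162]
396 [152 152 152 153 141  56  18  13  12  16  33 109 151 156 155 155 157 157] [  4   5   5   5   4   5   8  11  13   5  85 154 163 163 162 162]
(383, 281) [ 0.4357 -0.1184  0.103 ]
(383, 281.5) [ 0.4345 -0.1184  0.103 ]
(380, 202) [ 0.6281 -0.1181  0.103 ]
```

```bash
python3 -m handwheel '[[36,[0,0,0],0.97],[36,[0,0,0],0.97],[36,[0,0,0],0.97],[36,[0,0,0],0.97],[36,[0,0,0],0.97],[36,[0,0,0.6],0],[36,[0,0,0.6],0],[36,[0,0,0],0]]'; python3 -c "
from h import *
go([.437,-.1175,.105],-89.5)"
```

```text
time_s: 22.45
position: [0.4377, -0.1194, 0.1788]
eef_rot: [0.712, -0.702, -0.001, 0.001]
contact_force: [-0.1, -0.2, 0.4]
width: 0.0361
gripper_force: 0.0
t 22.45 pos [ 0.4377 -0.1194  0.1788] yaw -89.2 shift units [-0.06  0.01  2.46] turn units 0.05
```

```bash
python3 -m handwheel '[[36,[0,0,0.5],0],[36,[0,0,0.5],0],[36,[0,0,0.5],0],[36,[0,0,0.5],0],[36,[0,0,0.5],0],[36,[0,0,0],0],[0,[0,0,0],0],[0,[0,0,0],0]]'; python3 -m handwheel '[[0,[0,0,0],0],[0,[0,0,0],0],[0,[0,0,0],0],[0,[0,0,0],0],[0,[0,0,0],0],[0,[0,0,0],0],[0,[0,0,0],0],[0,[0,0,0],0]]'; python3 -c "
from h import *
from bench import readout
go([.437,-.1175,.103],-89.5);print(readout.read_state()['moment'])"
```

```text
time_s: 23.45
position: [0.4394, -0.1194, 0.1059]
eef_rot: [0.712, -0.703, 0.001, -0.001]
contact_force: [-0.2, -0.2, 0.6]
width: 0.0231
gripper_force: 0.0
time_s: 24.45
position: [0.4383, -0.1194, 0.1054]
eef_rot: [0.712, -0.703, -0.0, 0.0]
contact_force: [-3.0, 1.5, 6.0]
width: 0.0132
gripper_force: 30.0
t 24.45 pos [ 0.4383 -0.1194  0.1054] yaw -89.3 shift units [-0.06  0.04  0.08] turn units 0.04
[0.4010706  0.85719863 0.04050642]
```

```bash
python3 -m handwheel '[[0,[0,-0.005,-0.25],0],[0,[0,-0.015,-0.25],0],[0,[0,-0.025,-0.25],0],[0,[0,-0.035,-0.245],0],[0,[0,-0.045,-0.245],0],[0,[0,-0.055,-0.24],0],[0,[0,-0.06,-0.24],0],[0,[0,-0.07,-0.24],0]]'; python3 -c "
from h import *
from bench import readout
t=np.radians(18);go([.438+.19*(1-np.cos(t)),-.1194,.1054+.19*np.sin(t)],-89.5);print(readout.read_state()['moment'])"
```

```text
time_s: 25.45
position: [0.447, -0.1193, 0.164]
eef_rot: [0.711, -0.703, -0.001, 0.001]
contact_force: [-4.5, 0.7, -1.0]
width: 0.0132
gripper_force: 30.0
t 25.45 pos [ 0.447  -0.1193  0.164 ] yaw -89.3 shift units [ 0.   -0.01 -0.  ] turn units 0.04
[ 0.02124912  1.81940062 -0.05189579]
```

```bash
python3 -m handwheel '[[0,[0,-0.08,-0.235],0],[0,[0,-0.09,-0.23],0],[0,[0,-0.1,-0.23],0],[0,[0,-0.11,-0.225],0],[0,[0,-0.12,-0.22],0],[0,[0,-0.125,-0.215],0],[0,[0,-0.135,-0.21],0],[0,[0,-0.145,-0.205],0]]'; python3 -m handwheel '[[0,[0,-0.15,-0.2],0],[0,[0,-0.16,-0.19],0],[0,[0,-0.165,-0.185],0],[0,[0,-0.17,-0.18],0],[0,[0,-0.18,-0.17],0],[0,[0,-0.185,-0.165],0],[0,[0,-0.195,-0.16],0],[0,[0,-0.2,-0.15],0]]'; python3 -c "
from h import *
from bench import readout
t=np.radians(54);go([.438+.19*(1-np.cos(t)),-.1194,.1054+.19*np.sin(t)],-89.5);print(readout.read_state()['moment'])"
```

```text
time_s: 26.45
position: [0.4721, -0.1191, 0.2173]
eef_rot: [0.711, -0.703, -0.003, 0.003]
contact_force: [-12.3, 1.7, 4.6]
width: 0.013
gripper_force: 30.0
time_s: 27.45
position: [0.5147, -0.1187, 0.2628]
eef_rot: [0.712, -0.702, -0.001, 0.002]
contact_force: [-12.1, 3.4, 12.2]
width: 0.0128
gripper_force: 30.0
t 27.45 pos [ 0.5147 -0.1187  0.2628] yaw -89.2 shift units [ 0.02 -0.06  0.12] turn units 0.05
[1.13717922 3.94123822 0.00964175]
```

Radial load on the bar is building up, about 17 N outward, so I'll open the arc slightly.

```bash
python3 -m handwheel '[[0,[0,-0.18,-0.18],0],[0,[0,-0.2,-0.16],0],[0,[0,-0.21,-0.15],0],[0,[0,-0.215,-0.14],0],[0,[0,-0.22,-0.13],0],[0,[0,-0.225,-0.12],0],[0,[0,-0.23,-0.095],0],[0,[0,-0.235,-0.08],0]]'; python3 -c "
from h import *
from bench import readout,snapshot
t=np.radians(72);go([.438+.19*(1-np.cos(t)),-.1194,.1054+.19*np.sin(t)],-89.5);print(readout.read_state()['moment'])
d=snapshot('scene');cv2.imwrite('pics/s5.png',cv2.resize(d['pixels'][40:260,140:400,::-1],None,fx=2.4,fy=2.4))"
```

```text
time_s: 28.45
position: [0.5697, -0.1182, 0.2918]
eef_rot: [0.712, -0.703, 0.001, -0.0]
contact_force: [-3.7, -2.3, 4.4]
width: 0.013
gripper_force: 30.0
t 28.45 pos [ 0.5697 -0.1182  0.2918] yaw -89.3 shift units [0.04 0.02 0.19] turn units 0.04
[-0.40583518  1.56115704  0.03397964]
```

View pics/s5.png

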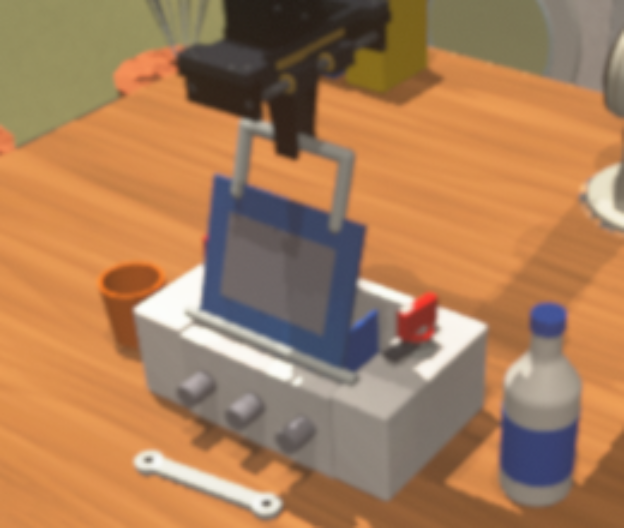

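The flap is at about 72° with the bar still between the pads and the bottle, cup and stay untouched. Now the last 18°.

```bash
python3 -m handwheel '[[0,[0,-0.235,-0.075],0],[0,[0,-0.24,-0.065],0],[0,[0,-0.24,-0.055],0],[0,[0,-0.245,-0.045],0],[0,[0,-0.245,-0.035],0],[0,[0,-0.245,-0.025],0],[0,[0,-0.23,-0.015],0],[0,[0,-0.18,-0.005],0]]'; python3 -m handwheel '[[0,[0,0,0],0],[0,[0,0,0],0],[0,[0,0,0],0],[0,[0,0,0],0],[0,[0,0,0],0],[0,[0,0,0],0],[0,[0,0,0],0],[0,[0,0,0],0]]';python3 -c "
from h import *
from bench import readout,snapshot
go([.6278,-.1194,.3],-89.5);print(readout.read_state()['moment'])
d=snapshot('scene');np.savez('pics/s6.npz',**d);cv2.imwrite('pics/s6.png',cv2.resize(d['pixels'][70:190,190:350,::-1],None,fx=4.5,fy=4.5,interpolation=2))
for x in(.62,.628,.636):print(x,[((proj(d,np.array([x,y,.293]))-[190,70])*4.5).round() for y in(-.1725,-.0625)],[((proj(d,np.array([x,y,.241]))-[190,70])*4.5).round() for y in(-.2015,-.0335)])
"
```

```text
time_s: 29.5
position: [0.6253, -0.1174, 0.2999]
eef_rot: [0.711, -0.703, 0.0, 0.0]
contact_force: [-1.4, -4.9, 1.9]
width: 0.013
gripper_force: 30.0
time_s: 30.5
position: [0.6249, -0.1174, 0.2999]
eef_rot: [0.711, -0.703, 0.0, 0.0]
contact_force: [-1.6, -5.0, 1.5]
width: 0.0127
gripper_force: 30.0
t 30.5 pos [ 0.6249 -0.1174  0.2999] yaw -89.3 shift units [ 0.07 -0.1  -0.  ] turn units 0.04
[-1.47628902  0.64565867  0.04973182]
0.62 [array([158., 122.]), array([348., 187.])] [array([125., 207.]), array([407., 311.])]
0.628 [array([146., 129.]), array([337., 194.])] [array([113., 214.]), array([395., 319.])]
0.636 [array([134., 135.]), array([325., 201.])] [array([101., 221.]), array([384., 327.])]
```

View pics/s6.png

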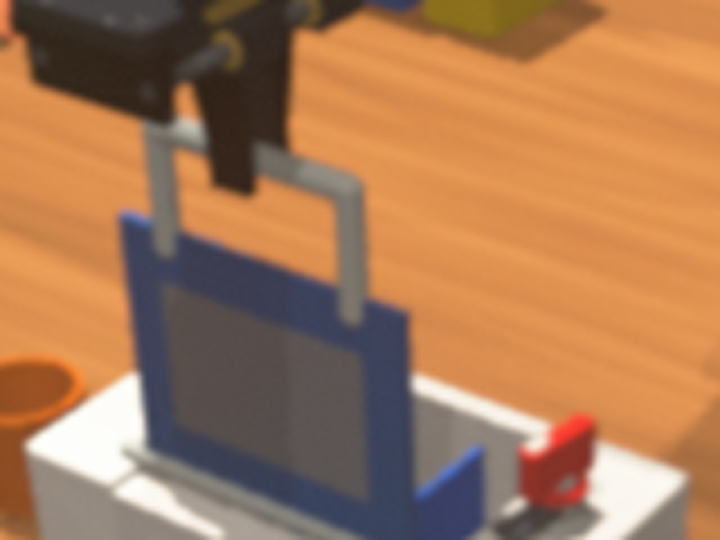

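```bash
python3 - <<'E'
from h import *
d=load("s6");S0=load("scene0")
def pr(r,y,th,hx=.628): 
    t=np.radians(th);return (proj(d,np.array([hx-r*np.cos(t),y,.103+r*np.sin(t)]))-[190,70])*4.5
for th in(86,88,90,92):
    print(th,"L",pr(.138,-.2015,th).round(),pr(.006,-.2015,th).round(),"R",pr(.138,-.0335,th).round(),"barR",pr(.19,-.0625,th).round(),"armR base",pr(.13,-.0625,th).round(),"armL",pr(.19,-.1725,th).round(),pr(.13,-.1725,th).round())
im=d["pixels"][70:190,190:350];h=cv2.cvtColor(im,cv2.COLOR_RGB2HSV)
b=(h[...,0]>100)&(h[...,0]<125)&(h[...,1]>90)
b=max(blobs(b),key=lambda x:x[0])[3]
# left edge of panel: first blue column per row
rows=np.arange(52,98);xs=np.array([np.argmax(b[r]) for r in rows]);print(xs)
p=np.polyfit(rows,xs,1);print("slope left edge",p[0])
for th in(84,86,88,90,92):
    v=pr(.138,-.2015,th)-pr(.02,-.2015,th);print(th,v[0]/v[1])
E
```

```text
86 L [127. 207.] [145. 446.] R [409. 310.] barR [356. 183.] armR base [357. 307.] armL [166. 119.] [174. 239.]
88 L [120. 210.] [145. 446.] R [402. 314.] barR [346. 188.] armR base [351. 311.] armL [156. 123.] [167. 242.]
90 L [113. 214.] [144. 446.] R [395. 319.] barR [337. 194.] armR base [345. 315.] armL [146. 129.] [161. 246.]
92 L [106. 218.] [144. 446.] R [389. 324.] barR [327. 200.] armR base [338. 320.] armL [136. 134.] [154. 250.]
[0 0 0 0 0 0 0 0 0 0 0 0 0 0 0 0 0 0 0 0 0 0 0 0 0 0 0 0 0 0 0 0 0 0 0 0 0
 0 0 0 0 0 0 0 0 0]
slope left edge 0.0
84 0.04503641313555473
86 0.07389241526907787
88 0.1037260162930031
90 0.13466441465672155
92 0.16685001896176058
```

The picture suggests the flap is at about 88° (left panel edge from (122,213) to (148,448)). I'll fit that edge before the last nudge.

```bash
python3 - <<'E'
from h import *
d=load("s6")
def pj(r,y,th,hx=.628):
    t=np.radians(th);return proj(d,np.array([hx-r*np.cos(t),y,.103+r*np.sin(t)]))
im=d["pixels"].astype(float)
# left edge: wood/white (r>b) -> blue (b>r), sub-pixel zero crossing of r-b ; full-image coords
def edge(y,lo,hi,sgn,r0,r1):
    E=[]
    for r in range(r0,r1):
        f=(im[r,:,0]-im[r,:,2])[lo:hi]*sgn
        k=np.argmax(f*0+ (f<8)); 
        if k>0: E.append((r,lo+k-1+(f[k-1]-8)/(f[k-1]-f[k])))
    E=np.array(E);p=np.polyfit(E[:,0],E[:,1],1);res=np.abs(E[:,1]-np.polyval(p,E[:,0]));q=res<.5
    p=np.polyfit(E[q,0],E[q,1],1);print("n",q.sum(),"slope",p[0].round(4),"x@row140",np.polyval(p,140).round(2));return p
edge(-.2015,205,232,1,122,152)
for th in(86,88,90,92):
    a,b=pj(.138,-.2015,th),pj(.02,-.2015,th);s=(a-b)[0]/(a-b)[1];print(th,round(s,4),(a[0]+s*(140-a[1])).round(2))
E
```

```text
n 30 slope 0.1245 x@row140 219.47
86 0.0739 220.04
88 0.1037 219.1
90 0.1347 218.13
92 0.1669 217.12
```

```bash
python3 -m handwheel '[[0,[0.01,-0.03,0],0],[0,[0.01,-0.03,0],0],[0,[0.01,-0.03,0],0],[0,[0.01,-0.03,0],0],[0,[0,0,0],0],[0,[0,0,0],0],[0,[0,0,0],0],[0,[0,0,0],0]]';python3 - <<'E'
from h import *
from bench import readout,snapshot
go([.628,-.1194,.3],-89.5)
d=snapshot("scene");np.savez("pics/s7.npz",**d);T=snapshot("top")
im=d["pixels"].astype(float);E=[]
for r in range(122,152):
    f=(im[r,:,0]-im[r,:,2])[205:232];k=np.argmax(f<8);E.append((r,205+k-1+(f[k-1]-8)/(f[k-1]-f[k])))
E=np.array(E);print(np.polyfit(E[:,0],E[:,1],1))
for th in(88,90,92):
    t=np.radians(th);a,b=[proj(d,np.array([.628-r*np.cos(t),-.2015,.103+r*np.sin(t)])) for r in(.138,.02)];print(th,(a-b)[0]/(a-b)[1])
    print([((proj(d,np.array([.628-.19*np.cos(t),y,.103+.19*np.sin(t)]))-[170,60])*3).round() for y in(-.1725,-.0625)],[((proj(d,np.array([.628-.138*np.cos(t),y,.103+.138*np.sin(t)]))-[170,60])*3).round() for y in(-.2015,-.0335)])
cv2.imwrite("pics/s7.png",cv2.resize(d["pixels"][60:260,170:400,::-1],None,fx=3,fy=3,interpolation=2))
E
```

```text
time_s: 31.55
position: [0.6282, -0.1176, 0.3]
eef_rot: [0.712, -0.703, -0.0, -0.0]
contact_force: [-1.4, 2.7, 0.6]
width: 0.0128
gripper_force: 30.0
t 31.55 pos [ 0.6282 -0.1176  0.3   ] yaw -89.3 shift units [0.06 0.01 0.  ] turn units 0.05
[1.38495734e-01 1.99603420e+02]
88 0.10372601629300304
[array([164., 112.]), array([291., 156.])] [array([140., 170.]), array([328., 239.])]
90 0.13466441465672155
[array([158., 116.]), array([284., 159.])] [array([135., 173.]), array([324., 242.])]
92 0.16685001896176058
[array([151., 120.]), array([278., 164.])] [array([131., 176.]), array([319., 246.])]
```

View pics/s7.png

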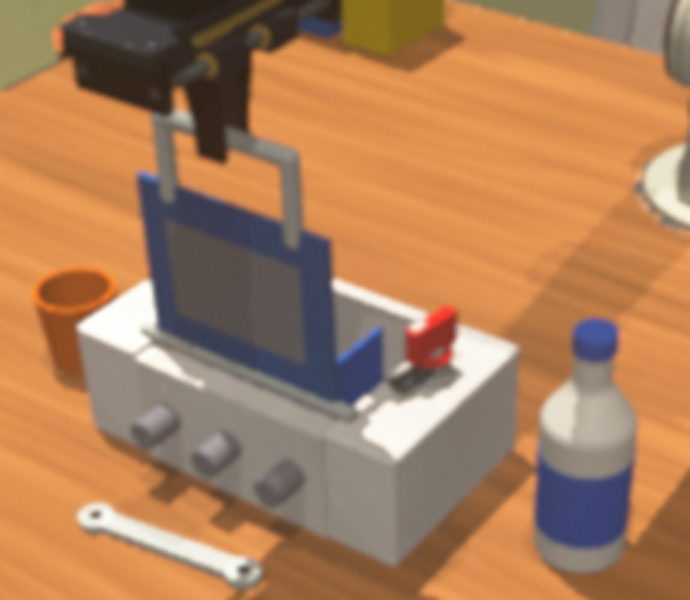

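The left edge fit gives 90.2°, the TCP sits right over the hinge (x = 0.628), and the forces are small. The bar at about (230,135) is still gripped, so I'm handing in.

```bash
python3 -c "
from bench import env
print(env.finish_job())"
```

```text
the job is handed in; nothing more can be done
None
```

The job is handed in at about 32 s: both knobs were turned anticlockwise until they hit their stops, and the flap is held still and upright at about 90° (within a degree or two by camera and arm position) with the bar still gripped; the bottle, cup and stay were not touched.

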